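# Find the balance of a loaded mallet

### The job

Check the freshly loaded mallet on the balance stand. First lift it clear of its rest to feel where it balances, lay it down and let go; then take it again at its balance point, carry it level and well above the bench, and lower it into the stand's two forks with your fingers between the forks, over the pivot. Let go so that it lies in both forks with the rocking saddle level, and leave the other things on the bench where they are.

Things in the scene. Friction and masses are not known exactly. Their poses are not given: they have to be found in the camera images.
- mallet: in-line mallet, a rigid bar 200 mm long, 0.46-0.55 kg: square wooden handle (20 x 20 mm, 175 long) with a round steel head (44 mm diameter, 25 long) in line on one end. Origin: middle of its length, on the handle's underside; x along the bar away from the head (head face at x = -100, handle from -75 to +100 mm), z up; its axis lies 10 mm above the origin
- mallet_mid (a point): the middle of the mallet's length, on its axis. The handle has a hidden metal filling that lies elsewhere each time (it does not shift by itself): the balance point lies on the axis between 0 and 36 mm from here towards the head, and is found only by lifting it or trying it on the stand
- rest: fixed wooden rest where the mallet starts: board 160 x 70 x 8 mm with two upright notched blocks (10 mm thick) at x = -58 and +65 mm, free room between them. Notches: seats 35 mm above the bench, 27 mm wide, side walls 10 mm above the seats. Origin: middle of the underside, on the bench; x along the mallet (its head towards -x), z up
- stand: fixed balance stand: steel base 130 x 90 x 12 mm; two short cheeks (top 60 mm above the bench, within 22 mm of the middle line) carry the pivot pin of a rocking saddle. Origin: middle of the underside, on the bench; x along the saddle, y along the pin, z up; the pin is 48 mm right above the origin
- forks (a point): on the saddle, midway between its two aluminium forks at seat height (85 mm above the bench, right over the pin when level); x from fork to fork, z up. Forks at x = -28 and +28 mm, each 6 mm thick, opening 27 mm wide, side walls 12 mm above the seats; between them 50 mm free for the fingers, down to a beam 23 mm below the seats. The handle lies in both, either way round
- saddle (a joint): tilt of the rocking saddle about its pin, rad: 0 level, stops at -0.22 and +0.22; positive lowers the +x fork. A weak spring levels it when empty; loaded, it tips 0.010 to 0.017 rad (with the mallet's weight) per mm between the mallet's balance point and the pin, towards the heavy side
- graver: bystander, loose: hand graver, 120 mm long with a round wooden ball handle; origin near its middle, on the bench
- file: bystander, loose: flat file with wooden handle, 210 mm long; origin near its middle, on the bench
- tin: bystander, loose: small steel tin, 56 mm diameter, 50 mm high; origin under its centre
- tub: bystander, loose: clear plastic bowl, 100 mm across, 45 mm high; origin under its centre
- jar: bystander, loose: amber glass jar, 60 mm diameter, 90 mm high; origin under its centre
- collar: bystander, loose: steel collar, 60 mm outer diameter, 25 mm high; origin under its centre
- stone: bystander, loose: sharpening stone 100 x 40 x 20 mm; origin under its centre
Things that resemble listed ones, but are neither listed nor needed, are in the scene too. There is more than one size of the mallet; the one meant has the size given above. Leave any purple look-alike of the stand alone.

How it is judged (in metres and radians):
On the way, in this order (a step that is already met when the one before it is completed fails the run):
1. the mallet is lifted out of its rest for the first time (underside more than 43 mm above the bench, in the fingers) (height (world z) of mallet above 0.043 m and contact force between the fingers and mallet above 0.5 N), for 0.2 s.
2. it is put down and let go, and lies still (contact force between the fingers and mallet below 0.1 N and height (world z) of mallet below 0.1 m and linear speed of mallet below 0.02 m/s), for 0.4 s.
3. it is raised again, level within 0.12 rad, underside more than 100 mm above the bench (height (world z) of mallet above 0.1 m and angle between mallet's own z axis and vertical below 0.12 rad and contact force between the fingers and mallet above 0.5 N), for 0.2 s.
4. still held, it lies in the forks with the grip between them, over the pivot within 15 mm (horizontal distance between the grasp point and forks below 0.015 m and contact force between the fingers and mallet above 0.5 N and z of mallet in the frame of forks below 0.008 m and y of mallet in the frame of forks between -0.008 and 0.008 m), for 0.1 s.
At the end, for the whole second after the job is handed in: The mallet lies at rest in both forks (its underside within 5 mm of their seats, its axis within 7 mm sideways and 0.15 rad of the line of the forks), the saddle within 0.08 rad of level and the mallet within 0.1 rad, the fingers off it (z of mallet in the frame of forks between -0.005 and 0.005 m and y of mallet in the frame of forks between -0.007 and 0.007 m and angle between the x axis of mallet and the x axis of forks, either way round below 0.15 rad and value of joint saddle between -0.08 and 0.08 rad and angle between mallet's own z axis and vertical below 0.1 rad and contact force between the fingers and mallet below 0.1 N and linear speed of mallet below 0.02 m/s and velocity of joint saddle between -0.1 and 0.1 rad/s); the robot touches nothing.
It fails at once if the mallet is out of level by more than 0.2 rad while its underside is more than 100 mm above the bench (height (world z) of mallet above 0.1 m and angle between mallet's own z axis and vertical above 0.2 rad).
It fails at once if the mallet is tipped by more than 0.6 rad (dropped) (angle between mallet's own z axis and vertical above 0.6 rad).
It fails at once if another thing on the bench is moved by more than 30 mm (distance of any of graver, file, tin, tub, jar, collar, stone from where it was at the start of the episode above 0.03 m).
It also fails if it takes over 64 s, if anything falls off the work surface, if the arm or the gripper's body presses on something with over 40 N, if the wrist force passes 120 N, or if a joint passes its speed limit or range.

### The arm

A 6-joint arm with a two-finger parallel gripper is mounted at the origin on the work surface. World frame = base frame: x ahead of the robot, y to its left, z up, the work surface at z = 0. Lengths are in mm, angles in rad, forces in N, time in s.
With the tool pointing down it reaches from about 275 to 750 mm from the base axis. Payload 10.2 kg.
Tool frame: the origin (TCP) lies where the fingers leave the gripper's body, on its centre line; the fingertips stand 73 mm ahead of it and the grasp point (between the pads) lies 54 mm ahead of it; z points along the fingers, y is the line along which they close (so a half turn about z gives the same grasp; the last joint's range is limited). The gripper opens to 85 mm and grips with 20 to 120 N. Pads are 22 mm wide; open, the fingers measure 114 mm over their backs; the gripper's body (76 mm by 85 mm) begins 54 mm behind the grasp point. The pads swing forward as they close: fully open they stand 13 mm farther back than shut.
Start: joints at [1.052, 0.313, 1.498, -0, 1.331, -0.223], TCP at [153.053, 502.202, 303.894] pointing down, gripper open.
Joint ranges: [-2.94, 2.94], [-0.97, 2.17], [0.19, 2.56], [-1.23, 4.37], [0.02, 3.11], [-2.88, 2.88]. Speed limits (rad/s): [2.39, 2.39, 3.01, 3.14, 3.14, 3.14].

### API

Orientations are given as a unit quaternion [w, x, y, z].
In Python, from rig import ctrl gives the robot as it stands.
- The arm moves only by the shell command python3 -m creep 'ROWS' [OPENING] [FORCE]. ROWS is JSON, a list that holds one entry, the list of rows, each a list of 6 numbers: the shift along the world's x, y, z in units of 25 mm (1.0 is 25 mm), then the turn, a rotation vector about the world's x, y, z in units of 5 degrees (1.0 is 5 degrees). In form: [[[x, y, z, ax, ay, az], ...]]. A call has 1 to 20 rows; each row is the pose to reach, as a shift and turn from the pose commanded when the call began; what a row does not reach only later rows make up. A row lasts 1/12 s, in which the tool goes at most 41.7 mm and 7.16 degrees, less where a joint would pass 70% of its speed; a pose out of reach is approached as far as the arm can. A call with a gripper value outside its range is refused whole. OPENING is the finger opening in mm, from 0 to 85.4, set as the call begins (- or left out, the last holds). The fingers move at their own pace and stop on an object; FORCE is the grip in N (left out, the last holds). Time passes only in rows, so rows that repeat a pose let the fingers close. It gives the time, the measured TCP pose, the force, the opening and the grip force at its end, in the units of the state.
- ctrl.sense(): the state, without advancing time (a new reading comes with each control period).
- ctrl.capture(name): name is "scene" or "top" or "wrist"; returns a dict with "image" (420x560x3 uint8, red, green, blue), "fx", "fy", "cx", "cy" (pixels), "k1" (the pictures are not rectified: a ray, as slopes to the right and down, at radius r is drawn at 1 + k1 r^2 times it, then the intrinsics apply), "R" (3x3) and "t" (3): a world point X has camera coordinates R X + t. Camera axes: x right, y down, z forward; pixel columns grow to the right and rows downward; lengths in mm; the calibration is good to about 2 mm. A picture is of the moment at which its call begins. There is no depth.
- ctrl.finish_job(): hands the job in; it is judged then, once.
The state is a dict: "time_s": time; "joints": joint angles; "dq": joint speeds; "tau": joint torques, N m; "eef_pos": TCP position; "ee_rot": TCP orientation; "force": force on the tool from outside, world axes, zero at the start; "wrist_torque": the same for the moment, N m; "grip_width": opening from 0.0 (shut) to 1.0 (fully open); "grip_force": force on a finger pad.
Only numpy, scipy, OpenCV 4.12 (cv2) and the standard library are available. Lean on these libraries where they do the work, as an engineer would, in place of code of your own. Each camera call takes 0.05 s, during which the arm holds its last target. There are 200 camera calls.

## Working session

There is one attempt and no reset: what is moved stays moved. The work goes in short steps, Python scripts to look and compute and a shell command to move; the robot and the scene stay as the last step left them, time stands still between calls to the robot, and variables do not carry over. Pictures are saved under pics/ and viewed, at most 10 in all, crops included, and the job is handed in when it is done.

```bash
ls; mkdir -p pics; cat > h.py <<'E'
import numpy as np, cv2
from rig import ctrl
def cap(n,f=None):
    c=ctrl.capture(n)
    if f: cv2.imwrite('pics/'+f,c['image'][:,:,::-1])
    return c
def ray(c,u,v):
    x,y=(u-c['cx'])/c['fx'],(v-c['cy'])/c['fy']
    a,b=x,y
    for _ in range(30):
        s=1+c['k1']*(a*a+b*b); a,b=x/s,y/s
    R=np.array(c['R']);t=np.array(c['t'])
    return -R.T@t, R.T@np.array([a,b,1.])
def onz(c,u,v,z):
    o,d=ray(c,u,v); return o+d*(z-o[2])/d[2]
def proj(c,X):
    p=np.array(c['R'])@np.array(X,float)+np.array(c['t']); a,b=p[0]/p[2],p[1]/p[2]
    s=1+c['k1']*(a*a+b*b); return np.array([a*s*c['fx']+c['cx'],b*s*c['fy']+c['cy']])
E
python3 - <<'E'
from h import *
for n in ['top','scene']:
    c=cap(n,n+'0.png'); print(n,-np.array(c['R']).T@c['t'],c['k1'],c['fx'])
print(ctrl.sense())
E
```

```text
pics
top [ 3.68202172e+02 -8.14598735e-02  1.70919759e+03] 0.042995801388873496 520.0043835836111
scene [1502.07900105 -210.74688123 1136.22579334] -0.17935029721828866 537.7211377589618
{'time_s': 0.1, 'joints': array([ 1.05160907e+00,  3.13399947e-01,  1.49836374e+00,  6.33239354e-06,
        1.33099451e+00, -2.23404613e-01]), 'dq': array([ 0.0011449 , -0.00158523, -0.00299822, -0.00076584,  0.00058272,
       -0.00228843]), 'tau': array([ 2.72435253e-03, -4.12904942e+01, -2.60144824e+01, -1.30281692e-04,
        2.98278450e-03,  4.50071400e-05]), 'eef_pos': array([152.96980903, 502.06713357, 303.38824503]), 'ee_rot': array([-2.14308697e-04,  1.47353522e-01,  9.89083717e-01, -5.41944433e-04]), 'force': array([0.41419081, 0.0924953 , 0.36486668]), 'wrist_torque': array([-0.01324469, -0.03431698,  0.02751259]), 'grip_force': 0.0, 'grip_width': 0.999978534859207}
```

View pics/top0.png

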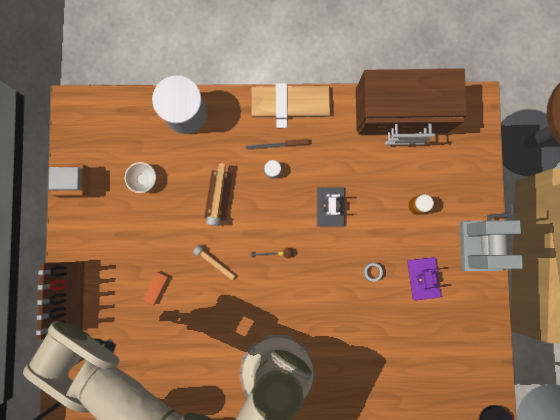

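View pics/scene0.png

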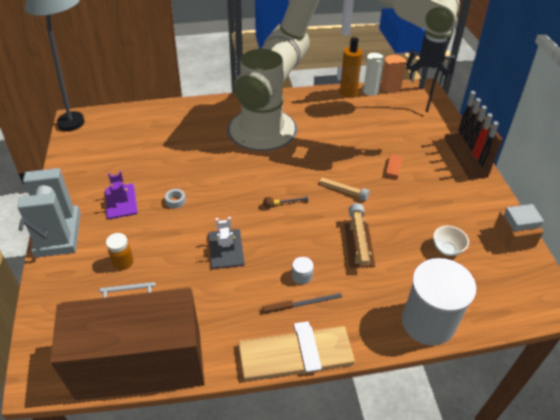

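The top view shows the mallet in its rest around (217,194), with the head at (214,220). The stand is at (331,206) with a light saddle, and the purple look-alike is at (425,278). I'll enlarge both.

```bash
python3 - <<'E'
from h import *
t=cv2.imread('pics/top0.png'); s=cv2.imread('pics/scene0.png')
f=lambda im,x,y,w,h:cv2.resize(im[y:y+h,x:x+w],(400,300),interpolation=cv2.INTER_CUBIC)
o=np.vstack([np.hstack([f(t,170,157,100,75),f(t,295,180,80,60)]),np.hstack([f(s,310,195,100,75),f(s,190,205,80,60)])])
cv2.imwrite('pics/crop0.png',o)
c=cap('top')
for n,u,v,z in [('head',214,222,45),('end',221,166,45),('stand',331,206,12)]: print(n,onz(c,u,v,z))
E
```

```text
head [481.29710425 198.5698926   45.        ]
end [662.63570091 176.27692792  45.        ]
stand [ 532.66798999 -180.82114286   12.        ]
```

View pics/crop0.png

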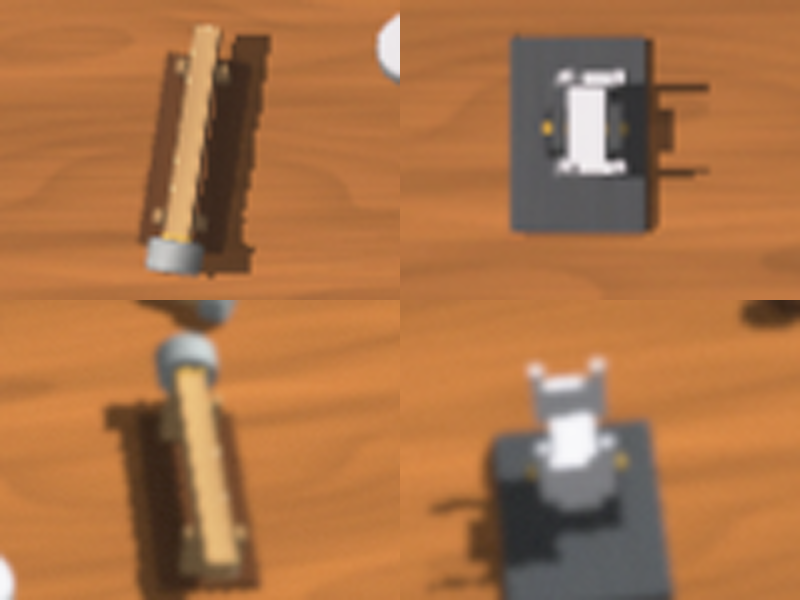

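```bash
python3 -m creep '[[[0.5,-0.4,0,0,0,0.1],[1.5,-1.1,0,0,0,0.3],[3,-2.2,0,0,0,0.5],[4.5,-3.3,0,0,0,0.7],[6,-4.5,0,0,0,0.9],[7.5,-5.6,0,0,0,1.1],[9,-6.7,0,0,0,1.3],[10.5,-7.9,0,0,0,1.5],[12,-9,0,0,0,1.7],[13.5,-10.1,0,0,0,1.8],[15,-11.2,0,0,0,1.9],[16,-12,0,0,0,2],[16.6,-12.4,0,0,0,2],[16.8,-12.6,0,0,0,2],[16.8,-12.6,0,0,0,2],[16.8,-12.6,0,0,0,2]]]' 60
python3 - <<'E'
from h import *
w=cap('wrist','w1.png'); c=cap('top','top1.png')
print(np.round(-np.array(w['R']).T@w['t']),w['fx'],w['k1'])
for X in [(481,198,45),(662,176,45),(572,188,45)]: print(proj(w,X))
E
```

```text
time_s: 1.48
eef_pos: [573.3, 186.6, 303.1]
ee_rot: [-0.001, 0.061, 0.998, -0.0]
force: [-0.6, 1.1, -0.1]
grip_width: 0.706
grip_force: 0.0
[504. 194. 373.] 365.70730337405905 -0.06399533771629153
[279.95403175  73.15570932]
[280.02783782 269.11151954]
[281.15051916 178.4765887 ]
```

View pics/w1.png

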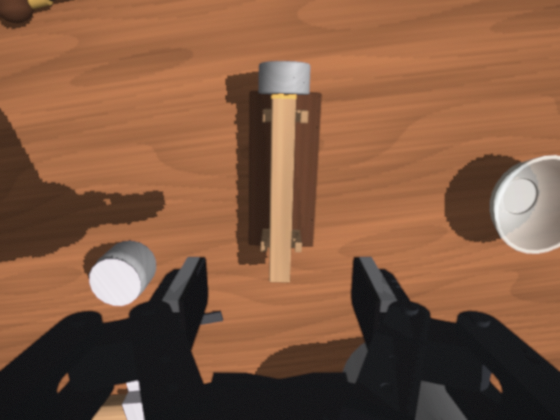

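The wrist view shows the mallet running vertically: head at rows 62-93 around column 284, handle end at (280,282), and the notch blocks at rows 117 and 240.

```bash
cat >> h.py <<'E'
def handle(w,lo=(10,40,120),hi=(25,190,255),show=False,seed=None):
    hsv=cv2.cvtColor(w['image'],cv2.COLOR_RGB2HSV)
    return hsv
E
python3 - <<'E'
from h import *
im=cv2.imread('pics/w1.png'); hsv=cv2.cvtColor(im,cv2.COLOR_BGR2HSV)
for p in [(282,120),(280,180),(278,260),(300,180),(330,180),(268,117),(284,75)]: print(p,hsv[p[1],p[0]])
w=ctrl.capture('wrist')
ref=hsv[180,280]
m=((abs(hsv[:,:,0].astype(int)-ref[0])<5)&(abs(hsv[:,:,1].astype(int)-ref[1])<45)&(hsv[:,:,2]>150)).astype('uint8')
m[:, :262]=0;m[:,304:]=0;m[:90]=0;m[300:]=0
r=[(y,np.median(np.where(m[y])[0]),m[y].sum()) for y in range(92,290) if m[y].sum()>8]
print(r[0],r[-1],[q for q in r if q[0]%20==0])
for y,x,_ in r[::20]+[r[-1]]: print(y,x,np.round(onz(w,x,y,55),1))
# head face edge
print(np.round(onz(w,284,62,60),1), hsv[56:100:3,284])
E
```

```text
(282, 120) [ 15 104 223]
(280, 180) [ 15 104 220]
(278, 260) [ 15 106 211]
(300, 180) [ 10 138 105]
(330, 180) [ 12 146 159]
(268, 117) [ 14 103  94]
(284, 75) [120   1 183]
(94, np.float64(283.0), np.uint64(21)) (289, np.float64(282.5), np.uint64(42)) [(100, np.float64(284.0), np.uint64(23)), (120, np.float64(284.5), np.uint64(26)), (140, np.float64(283.0), np.uint64(23)), (160, np.float64(282.5), np.uint64(22)), (180, np.float64(281.5), np.uint64(22)), (200, np.float64(281.5), np.uint64(22)), (220, np.float64(281.0), np.uint64(21)), (240, np.float64(280.0), np.uint64(21)), (260, np.float64(284.5), np.uint64(38)), (280, np.float64(282.5), np.uint64(42))]
94 283.0 [497.7 199.6  55. ]
116 284.5 [515.8 198.8  55. ]
136 283.0 [532.4 195.5  55. ]
156 282.5 [549.5 193.1  55. ]
176 282.0 [567.1 190.6  55. ]
196 281.5 [585.3 188.   55. ]
216 281.0 [604.  185.3  55. ]
236 280.5 [623.3 182.5  55. ]
256 285.5 [643.9 184.8  55. ]
276 282.5 [664.3 179.6  55. ]
289 282.5 [678.2 178.   55. ]
[473.  203.3  60. ] [[ 11 144 172]
 [ 11 135 170]
 [  5   9 169]
 [120   1 177]
 [150   3 181]
 [135   3 184]
 [150   3 183]
 [120   3 182]
 [120   1 183]
 [135   3 189]
 [120   1 188]
 [135   3 188]
 [  8   6 158]
 [ 19 144 197]
 [ 19 126 232]]
```

```bash
python3 -m creep '[[[0,0,-0.4,0,0,0],[-0.2,0.05,-1.4,0,0,-0.1],[-0.4,0.1,-2.6,0,0,-0.2],[-0.6,0.2,-3.8,0,0,-0.23],[-0.75,0.23,-5,0,0,-0.23],[-0.75,0.23,-6.2,0,0,-0.23],[-0.75,0.23,-7.1,0,0,-0.23],[-0.75,0.23,-7.7,0,0,-0.23],[-0.75,0.23,-8.05,0,0,-0.23],[-0.75,0.23,-8.16,0,0,-0.23],[-0.75,0.23,-8.16,0,0,-0.23],[-0.75,0.23,-8.16,0,0,-0.23],[-0.75,0.23,-8.16,0,0,-0.23]]]'
python3 - <<'E'
from h import *
s=ctrl.sense(); print(s['eef_pos'],s['force'],s['wrist_torque'])
w=cap('wrist','w2.png')
E
```

```text
time_s: 2.72
eef_pos: [554.7, 193.1, 101.0]
ee_rot: [0.001, 0.07, 0.998, 0.0]
force: [-0.3, 0.4, 1.0]
grip_width: 0.697
grip_force: 0.0
[554.70216143 193.14057166 101.02158309] [-0.31367694  0.35086647  0.99485853] [ 0.04595553 -0.03162527  0.01661529]
```

View pics/w2.png

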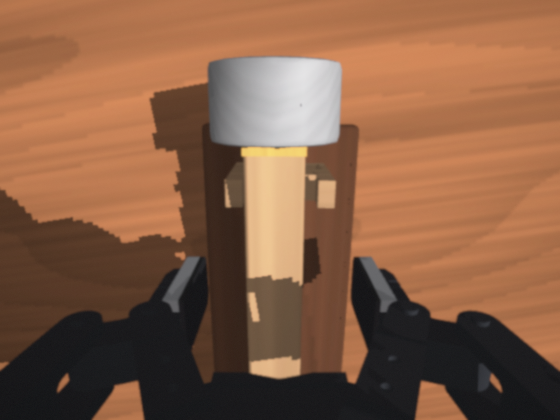

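The mallet is squarely between the open fingers: handle centre at column 274, finger middle at 279. I'll grip, lift a little and read the moment.

```bash
cat >> h.py <<'E'
def avg(n=12):
    L=[]
    for _ in range(n):
        ctrl.capture('top'); s=ctrl.sense(); L.append(np.r_[s['force'],s['wrist_torque']])
    L=np.array(L); return L.mean(0),L.std(0)
E
python3 - <<'E'
from h import *
m,s=avg(); print(m.round(3),s.round(3)); np.save('base.npy',m)
E
python3 -m creep '[[[0,-0.06,-0.08,0,0,0],[0,-0.06,-0.08,0,0,0],[0,-0.06,-0.08,0,0,0],[0,-0.06,-0.08,0,0,0],[0,-0.06,-0.08,0,0,0],[0,-0.06,-0.08,0,0,0],[0,-0.06,-0.08,0,0,0],[0,-0.06,-0.08,0,0,0],[0,-0.06,0.1,0,0,0],[0,-0.06,0.35,0,0,0],[0,-0.06,0.6,0,0,0],[0,-0.06,0.75,0,0,0],[0,-0.06,0.8,0,0,0],[0,-0.06,0.8,0,0,0],[0,-0.06,0.8,0,0,0]]]' 0 70
python3 - <<'E'
from h import *
m,s=avg(); d=m-np.load('base.npy'); print(m.round(3),s.round(3),d.round(3))
# along-mallet lever of load from grip
a=np.array([-.990,.1415]) # towards head
W=-d[2]
# moment about tool of force -W z at r: tau=r x F => tx=-ry*W, ty=rx*W
rx,ry=d[4]/W,-d[3]/W
print('W',W,'lever towards head mm',1000*(np.array([rx,ry])@a),'perp',1000*(rx*a[1]-ry*a[0]))
cap('wrist','w3.png'); cap('scene','s3.png')
print(ctrl.sense()['eef_pos'],ctrl.sense()['grip_force'],ctrl.sense()['grip_width'])
E
```

```text
[ 0.065 -0.161 -0.117  0.01  -0.002 -0.011] [0.545 0.524 0.381 0.032 0.039 0.019]
time_s: 4.62
eef_pos: [554.2, 191.5, 119.8]
ee_rot: [-0.0, 0.071, 0.998, -0.0]
force: [-0.3, -0.3, -5.4]
grip_width: 0.22
grip_force: 68.5
[ 1.180e-01 -7.100e-02 -4.902e+00 -4.000e-03 -6.400e-02  9.000e-03] [0.441 0.587 0.479 0.031 0.024 0.033] [ 0.053  0.09  -4.784 -0.014 -0.062  0.02 ]
W 4.7844599738331155 lever towards head mm 13.22581529999307 perp 0.9844742897589022
[554.30369805 191.44830201 119.9081216 ] 68.45563530921936 0.2226679777773702
```

View pics/w3.png

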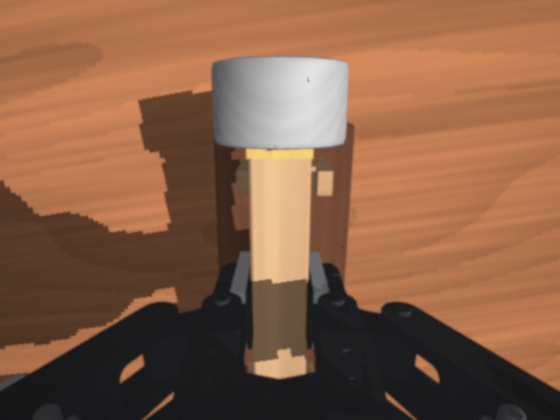

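The mallet is held level, with the head at rows 60-145, and the balance point lies about 13 mm headward of the grip. I'll average more readings, lay it down and regrasp nearer the head.

```bash
python3 - <<'E'
from h import *
m,s=avg(36); d=m-np.load('base.npy'); a=np.array([-.990,.1415]); W=-d[2]
print(W,1000*(np.array([d[4]/W,-d[3]/W])@a), m.round(4))
E
python3 -m creep '[[[0,0,-0.2,0,0,0],[0,0,-0.45,0,0,0],[0,0,-0.7,0,0,0],[0,0,-0.82,0,0,0],[0,0,-0.87,0,0,0],[0,0,-0.87,0,0,0],[0,0,-0.87,0,0,0]]]'
python3 -m creep '[[[0,0,0,0,0,0],[0,0,0,0,0,0],[0,0,0,0,0,0],[0,0,0,0,0,0],[0,0,0,0,0,0],[0,0,0,0,0,0],[0,0,0,0,0,0],[0,0,0,0,0,0],[0,0,0,0,0,0],[0,0,0,0,0,0]]]' 50
python3 - <<'E'
from h import *
m,s=avg(24); print(m.round(4)); np.save('base2.npy',m); print(ctrl.sense()['time_s'])
E
```

```text
4.925311130351654 13.31730329321536 [-1.2410e-01 -4.8100e-02 -5.0426e+00 -9.6000e-03 -6.5200e-02  2.8000e-03]
time_s: 7.7
eef_pos: [554.3, 191.5, 98.0]
ee_rot: [0.0, 0.071, 0.998, 0.0]
force: [-1.3, -0.5, -3.8]
grip_width: 0.221
grip_force: 68.7
time_s: 8.53
eef_pos: [554.3, 191.5, 98.2]
ee_rot: [-0.0, 0.071, 0.998, -0.0]
force: [-0.1, 0.3, -0.1]
grip_width: 0.584
grip_force: 0.0
[-0.0983 -0.0709 -0.1543 -0.013   0.012   0.0071]
9.7333
```

```bash
python3 -m creep '[[[-0.2,0.03,0,0,0,0],[-0.45,0.07,0,0,0,0],[-0.56,0.08,0,0,0,0],[-0.56,0.08,0,0,0,0],[-0.56,0.08,0,0,0,0]]]'
python3 -m creep '[[[0,0,0,0,0,0],[0,0,0,0,0,0],[0,0,0,0,0,0],[0,0,0,0,0,0],[0,0,0,0,0,0],[0,0,0,0,0,0],[0,0,0,0,0,0],[0,0,0,0,0,0],[0,0,0.2,0,0,0],[0,0,0.5,0,0,0],[0,0,0.75,0,0,0],[0,0,0.85,0,0,0],[0,0,0.88,0,0,0],[0,0,0.88,0,0,0],[0,0,0.88,0,0,0]]]' 0 70
python3 - <<'E'
from h import *
m,s=avg(40); b=(np.load('base.npy')+2*np.load('base2.npy'))/3; d=m-b; a=np.array([-.990,.1415]); W=-d[2]
print(W,1000*(np.array([d[4]/W,-d[3]/W])@a), m.round(4))
w=cap('wrist','w4.png'); hs=cv2.cvtColor(w['image'],cv2.COLOR_RGB2HSV)
s=ctrl.sense(); print(s['time_s'],s['eef_pos'])
# brass/head junction row along the axis column, and stand from top view
im=cv2.imread('pics/top1.png'); hv=cv2.cvtColor(im,cv2.COLOR_BGR2HSV)
m=(hv[:,:,1]<70)&(hv[:,:,2]<115); m=m.astype('uint8'); m[:185]=0;m[232:]=0;m[:,:310]=0;m[:,352:]=0
cs,_=cv2.findContours(cv2.morphologyEx(m,cv2.MORPH_CLOSE,np.ones((9,9))),0,1)
c=max(cs,key=cv2.contourArea); r=cv2.minAreaRect(c); print(r)
t=ctrl.capture('top')
P=np.array([onz(t,u,v,12) for u,v in cv2.boxPoints(r)]); print(P.round(1),P.mean(0))
E
```

```text
time_s: 10.15
eef_pos: [540.1, 193.6, 98.3]
ee_rot: [0.0, 0.071, 0.998, 0.0]
force: [-0.3, -0.3, -0.4]
grip_width: 0.588
grip_force: 0.0
time_s: 11.4
eef_pos: [540.1, 193.4, 119.9]
ee_rot: [-0.0, 0.071, 0.998, -0.0]
force: [-0.7, -0.1, -4.6]
grip_width: 0.223
grip_force: 68.6
5.028771568514983 2.0621171759684134 [ 1.4890e-01  1.7300e-02 -5.1708e+00  3.7000e-03 -4.3000e-03 -3.0000e-04]
13.45 [540.30582282 193.45621422 120.15669321]
((330.0, 207.0), (38.0, 26.0), 90.0)
[[ 592.6 -135.9   12. ]
 [ 591.8 -221.3   12. ]
 [ 466.7 -218.8   12. ]
 [ 467.4 -133.9   12. ]] [ 529.61296108 -177.46678665   12.        ]
```

```bash
python3 -m creep '[[[0,0,0.2,0,0,0],[0,0,0.7,0,0,0],[0,0,1.4,0,0,0],[0,0,2.2,0,0,0],[0,0,3,0,0,0],[0,0,3.6,0,0,0],[0,0,3.9,0,0,0],[0,0,4,0,0,0],[0,0,4,0,0,0],[0,0,4,0,0,0],[0,0,4,0,0,0]]]'
python3 -m creep '[[[0,-0.2,0,0,0,0.05],[0,-0.6,0,0,0,0.1],[0,-1.2,0,0,0,0.2],[0,-2,0,0,0,0.3],[0,-3,0,0,0,0.5],[0,-4,0,0,0,0.6],[0,-5,0,0,0,0.8],[0,-6,0,0,0,0.9],[0,-7,0,0,0,1.1],[0,-8,0,0,0,1.2],[0,-9,0,0,0,1.35],[0,-9.8,0,0,0,1.5],[0,-10.4,0,0,0,1.6],[0,-10.75,0,0,0,1.62],[0,-10.9,0,0,0,1.62],[0,-10.9,0,0,0,1.62],[0,-10.9,0,0,0,1.62],[0,-10.9,0,0,0,1.62]]]'
python3 - <<'E'
from h import *
w=cap('wrist','w5.png'); print(ctrl.sense()['eef_pos'],ctrl.sense()['grip_force'])
for X in [(530,-178,85),(530,-178,12)]: print(proj(w,X))
E
```

```text
time_s: 14.42
eef_pos: [540.0, 193.4, 219.0]
ee_rot: [-0.001, 0.071, 0.997, -0.0]
force: [-0.1, -0.3, -5.2]
grip_width: 0.223
grip_force: 68.7
time_s: 15.92
eef_pos: [540.2, -78.3, 220.1]
ee_rot: [-0.0, -0.0, 1.0, 0.0]
force: [0.8, 0.6, -4.7]
grip_width: 0.223
grip_force: 68.8
[540.29137188 -78.24615631 220.14914441] 68.78443837165833
[111.48532272 206.57508794]
[152.19013124 180.40760267]
```

View pics/w5.png

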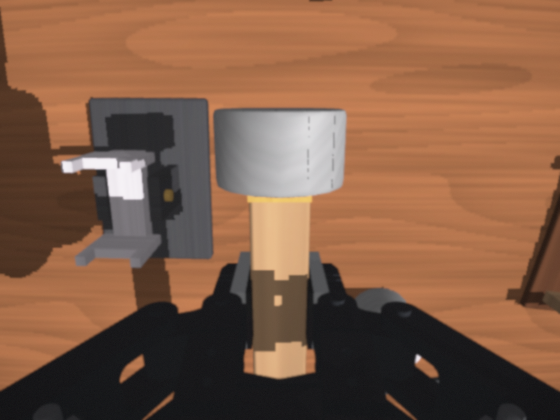

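The stand is on the left, base corners at about (90,98), (208,97), (213,258), with forks at rows ~160 and ~250. The mallet head is at rows 110-190. I'll zoom in on the stand.

```bash
python3 - <<'E'
from h import *
im=cv2.imread('pics/w5.png')[85:275,50:225]
o=cv2.resize(im,None,fx=3.1,fy=3.1,interpolation=cv2.INTER_CUBIC); print(o.shape)
cv2.imwrite('pics/crop5.png',cv2.convertScaleAbs(o,alpha=1.4,beta=10))
w=ctrl.capture('wrist')
P=np.array([onz(w,u,v,12) for u,v in [(90,98),(208,97),(213,258)]]); print(P.round(1),(P[0]+P[2])/2)
E
```

```text
(589, 542, 3)
[[ 467.2 -219.8   12. ]
 [ 467.5 -131.1   12. ]
 [ 595.6 -133.4   12. ]] [ 531.41296201 -176.63459787   12.        ]
```

View pics/crop5.png

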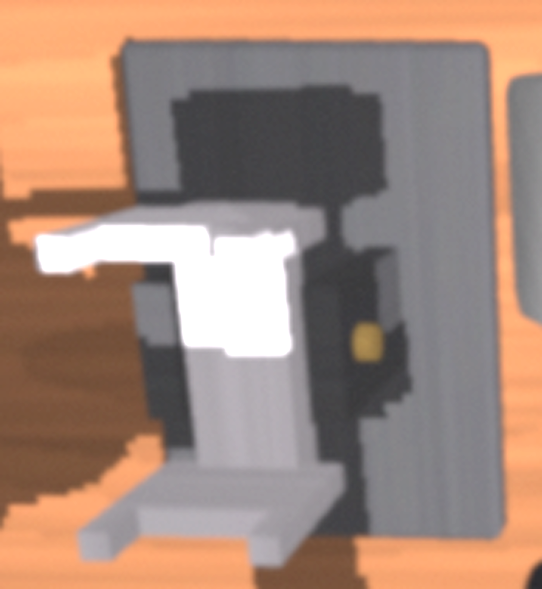

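```bash
python3 - <<'E'
from h import *
w=ctrl.capture('wrist')
for n,u,v in [('f2L',96,545),('f2R',267,547),('f1L',56,254)]: print(n,onz(w,50+u/3.1,85+v/3.1,97).round(1))
for y in (-15.5,15.5):
  for x in (-28,28):
    c=np.cos(-.018);s=np.sin(-.018)
    p=proj(w,(531+c*x-s*y,-177+s*x+c*y,97)); print(x,y,((p-[50,85])*3.1).round())
s=ctrl.sense();print(s['eef_pos'],s['ee_rot'])
E
```

```text
f2L [ 559.8 -195.1   97. ]
f2R [ 559.8 -162.    97. ]
f1L [ 504.1 -193.9   97. ]
-28 -15.5 [ 65. 246.]
28 -15.5 [106. 540.]
-28 15.5 [238. 248.]
28 15.5 [267. 545.]
[540.31973433 -78.40164627 220.13867617] [-2.03281352e-05 -4.61192505e-04  9.99999892e-01  5.53340509e-05]
```

```bash
python3 -m creep '[[[-0.05,-0.15,0,0,0,0],[-0.1,-0.6,0,0,0,-0.1],[-0.2,-1.3,0,0,0,-0.2],[-0.29,-2.1,0,0,0,-0.21],[-0.29,-2.9,0,0,0,-0.21],[-0.29,-3.5,0,0,0,-0.21],[-0.29,-3.85,0,0,0,-0.21],[-0.29,-3.97,0,0,0,-0.21],[-0.29,-3.97,0,0,0,-0.21],[-0.29,-3.97,0,0,0,-0.21],[-0.29,-3.97,0,0,0,-0.21]]]'
python3 - <<'E'
from h import *
w=cap('wrist','w6.png'); s=ctrl.sense(); print(s['eef_pos'],s['time_s'])
hv=cv2.cvtColor(w['image'],cv2.COLOR_RGB2HSV)
for y in (205,215,225):
    q=np.where((hv[y,:,2]>120)&(hv[y,:,1]>70)&(hv[y,:,1]<125)&(np.arange(560)>235)&(np.arange(560)<325))[0]; print(y,q.min(),q.max(),onz(w,(q.min()+q.max())/2,y,s['eef_pos'][2]-43).round(1))
col=hv[150:215,280,1]; j=150+np.argmax(col>60); print('junction',j,onz(w,280,j,s['eef_pos'][2]-43).round(1))
for n,z in(('gap?',97),): print([proj(w,(x,y,97)).round() for x in(504,560) for y in(-193,-162)])
E
```

```text
time_s: 16.98
eef_pos: [533.1, -177.5, 220.1]
ee_rot: [-0.0, 0.009, 1.0, 0.0]
force: [-0.1, -0.3, -5.5]
grip_width: 0.224
grip_force: 68.9
[ 533.14838472 -177.49389457  220.16399374] 17.0333
205 250 317 [ 495.3 -176.1  177.2]
215 250 309 [ 498.7 -177.4  177.2]
225 250 309 [ 502.1 -177.5  177.2]
junction 197 [ 492.6 -177.2  177.2]
[array([251., 180.]), array([308., 179.]), array([254., 274.]), array([308., 273.])]
```

```bash
python3 -m creep '[[[0,0,-0.2,0,0,0],[0,0,-0.6,0,0,0],[0,0,-1.1,0,0,0],[0,0,-1.6,0,0,0],[0,0,-1.95,0,0,0],[0,0,-2.15,0,0,0],[0,0,-2.25,0,0,0],[0,0,-2.35,0,0,0],[0,0,-2.45,0,0,0],[0,0,-2.55,0,0,0],[0,0,-2.6,0,0,0],[0,0,-2.65,0,0,0],[0,0,-2.7,0,0,0],[0,0,-2.75,0,0,0],[0,0,-2.8,0,0,0],[0,0,-2.83,0,0,0],[0,0,-2.83,0,0,0],[0,0,-2.83,0,0,0],[0,0,-2.83,0,0,0]]]'
python3 - <<'E'
from h import *
m,s=avg(6); print(m.round(3)); cap('scene','s7.png'); print(ctrl.sense()['eef_pos'])
E
```

```text
time_s: 18.62
eef_pos: [533.1, -178.3, 149.5]
ee_rot: [0.0, 0.009, 1.0, -0.0]
force: [-0.3, -0.3, -5.4]
grip_width: 0.226
grip_force: 68.9
[-2.000e-03  2.940e-01 -5.139e+00  2.000e-03 -2.500e-02  1.100e-02]
[ 533.06924184 -178.29341125  149.40766652]
```

```bash
python3 -m creep '[[[0,0,-0.03,0,0,0],[0,0,-0.05,0,0,0],[0,0,-0.05,0,0,0],[0,0,-0.05,0,0,0]]]'
python3 -m creep '[[[0,0,-0.03,0,0,0],[0,0,-0.05,0,0,0],[0,0,-0.05,0,0,0],[0,0,-0.05,0,0,0]]]'
python3 - <<'E'
from h import *
m,s=avg(8); print(m.round(3),ctrl.sense()['eef_pos'])
E
```

```text
time_s: 19.3
eef_pos: [533.1, -178.3, 148.3]
ee_rot: [0.0, 0.009, 1.0, -0.0]
force: [-0.7, 0.6, -1.2]
grip_width: 0.223
grip_force: 69.4
time_s: 19.63
eef_pos: [533.3, -178.3, 148.2]
ee_rot: [0.0, 0.009, 1.0, -0.0]
force: [-4.3, 1.9, 9.6]
grip_width: 0.223
grip_force: 71.1
[-3.721e+00  2.575e+00  8.827e+00  4.140e-01  8.040e-01 -4.000e-03] [ 533.26606594 -178.31331805  148.21747787]
```

```bash
python3 -m creep '[[[0,0,0.04,0,0,0],[0,0,0.05,0,0,0],[0,0,0.05,0,0,0],[0,0,0.05,0,0,0]]]'
python3 -m creep '[[[0,0,0,0,0,0],[0,0,0,0,0,0],[0,0,0,0,0,0],[0,0,0,0,0,0],[0,0,0,0,0,0],[0,0,0,0,0,0],[0,0,0,0,0,0],[0,0,0,0,0,0],[0,0,0,0,0,0],[0,0,0,0,0,0],[0,0,0,0,0,0],[0,0,0,0,0,0],[0,0,0,0,0,0],[0,0,0,0,0,0],[0,0,0,0,0,0],[0,0,0,0,0,0]]]' 50
python3 - <<'E'
from h import *
w=cap('wrist','w8.png'); s=cap('scene','s8.png'); a=s['image'][170:280,170:290]; b=w['image']
o=np.hstack([cv2.resize(a[:,:,::-1],(436,400),interpolation=cv2.INTER_CUBIC),cv2.resize(b[90:420,130:430,::-1],(364,400))]); cv2.imwrite('pics/c8.png',o)
print(ctrl.sense()['force'],ctrl.sense()['eef_pos'])
E
```

```text
time_s: 20.37
eef_pos: [533.2, -178.4, 148.3]
ee_rot: [0.0, 0.009, 1.0, -0.0]
force: [-0.0, -0.3, 0.6]
grip_width: 0.222
grip_force: 69.5
time_s: 21.7
eef_pos: [533.1, -178.3, 148.1]
ee_rot: [0.0, 0.009, 1.0, -0.0]
force: [0.2, 0.3, -0.4]
grip_width: 0.585
grip_force: 0.0
[-0.02041376 -0.68212747  0.53309048] [ 533.05966752 -178.30705004  148.15499017]
```

View pics/c8.png

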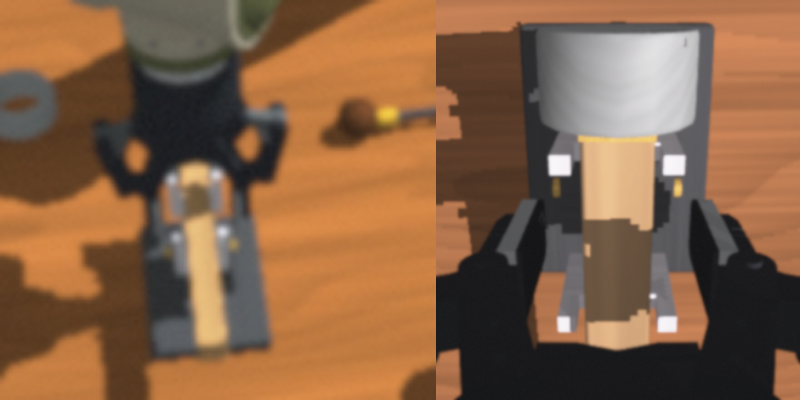

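The mallet lies in both forks and the fingers are clear; in the right crop the fork tips are near (560,165), (674,165), (564,324) and (667,324). I'll measure the tilt from the tip positions.

```bash
python3 - <<'E'
from h import *
w=ctrl.capture('wrist'); im=cv2.imread('pics/w8.png'); g=im.min(2)
_,_,st,ce=cv2.connectedComponentsWithStats((g>215).astype('uint8'))
L=[(c.round(1),s[2:].tolist()) for c,s in zip(ce,st) if 20<s[4]<2000]; print(L)
T=[c for c,s in zip(ce,st) if 100<s[4]<600 and 215<c[0]<340 and c[1]>200]
T=sorted(T,key=lambda c:(c[1]>300,c[0]))
if len(T)==4:
    from scipy.optimize import least_squares
    # 4 fork tips: fork centre x,y, half width, tilt  (saddle geometry given, yaw -1.1 deg)
    def pts(p):
        x0,y0,h,th=p; c,s=np.cos(-.019),np.sin(-.019); o=[]
        for X in(-28,28):
            for Y in(-h,h):
                xx=X*np.cos(th)+49*np.sin(th); z=48-X*np.sin(th)+49*np.cos(th)
                o.append((x0+c*xx-s*Y,y0+s*xx+c*Y,z))
        return o
    f=lambda p:np.ravel([proj(w,q) for q in pts(p)])-np.ravel(T)
    # note: positive theta lowers +x
    r=least_squares(f,[532,-178,16.5,0]); print(r.x,r.fun.round(1))
E
```

```text
[(array([309. , 145.2]), [32, 60, 1029]), (array([231.3, 225.8]), [17, 16, 247]), (array([325.7, 225.7]), [17, 16, 255]), (array([235. , 357.3]), [9, 12, 103]), (array([320. , 357.3]), [15, 12, 168])]
[ 5.31899964e+02 -1.79348930e+02  1.66436916e+01  1.98426411e-02] [-1.1 -0.3  0.2  0.   1.2  0.1 -0.2  0.2]
```

```bash
python3 - <<'E'
from h import *
from scipy.optimize import least_squares
w=ctrl.capture('wrist'); g=cv2.imread('pics/w8.png').min(2).astype(int)
for r in (225,226,357,358): print(r,'L',g[r,220:248].tolist(),'R',g[r,306:336].tolist())
def pts(p,h=13.5):
    x0,y0,th,yaw=p; c,s=np.cos(yaw),np.sin(yaw)
    return [(x0+c*xx-s*Y,y0+s*xx+c*Y,48-X*np.sin(th)+49*np.cos(th)) for X in(-28,28) for xx in[X*np.cos(th)+49*np.sin(th)] for Y in(-h,h)]
for T in ([(239.5,225.8),(317.5,225.8),(239.5,357.3),(312.5,357.3)],):
    r=least_squares(lambda p:np.ravel([proj(w,q) for q in pts(p)])-np.ravel(T),[532,-178,0,-.019]); print(r.x,r.fun.round(1))
E
```

```text
225 L [47, 75, 135, 204, 238, 246, 246, 246, 246, 246, 245, 245, 244, 243, 243, 242, 242, 242, 242, 235, 208, 147, 100, 71, 53, 45, 43, 46] R [132, 132, 130, 119, 102, 93, 86, 89, 93, 103, 133, 187, 230, 243, 246, 246, 246, 246, 246, 245, 245, 244, 243, 243, 243, 243, 243, 238, 220, 167]
226 L [48, 74, 135, 204, 239, 245, 246, 246, 246, 246, 245, 245, 244, 244, 243, 242, 242, 242, 242, 235, 207, 146, 96, 68, 49, 43, 44, 46] R [132, 134, 130, 117, 103, 94, 90, 90, 93, 103, 133, 188, 230, 243, 246, 246, 246, 246, 246, 245, 245, 244, 244, 243, 243, 243, 242, 238, 219, 164]
357 L [76, 77, 77, 78, 77, 77, 77, 78, 86, 131, 199, 234, 243, 244, 244, 244, 243, 243, 241, 227, 179, 132, 119, 119, 117, 112, 98, 84] R [92, 80, 79, 78, 80, 99, 162, 222, 241, 244, 244, 244, 244, 243, 243, 242, 241, 240, 240, 240, 239, 228, 174, 109, 83, 81, 81, 80, 80, 81]
358 L [78, 77, 79, 78, 78, 78, 78, 78, 85, 124, 190, 232, 242, 244, 244, 243, 243, 243, 241, 228, 180, 132, 119, 118, 117, 112, 96, 84] R [92, 83, 80, 81, 83, 101, 162, 223, 241, 245, 245, 244, 243, 243, 242, 241, 241, 240, 240, 240, 239, 228, 175, 110, 86, 82, 83, 82, 83, 82]
[ 5.31870717e+02 -1.79642843e+02  2.00360488e-02 -3.27338745e-02] [ 0.  -0.8 -0.4  0.3  2.8 -0.3 -2.3  0.6]
```

```bash
python3 -m creep '[[[0,0,0.2,0,0,0],[0,0,0.7,0,0,0],[0,0,1.4,0,0,0],[0,0,2.3,0,0,0],[0.3,0,3.3,0,0,0],[0.8,0,4.3,0,0,0],[1.2,0,5.1,0,0,0],[1.4,0,5.6,0,0,0],[1.4,0,5.9,0,0,0],[1.4,0,6,0,0,0],[1.4,0,6,0,0,0],[1.4,0,6,0,0,0],[1.4,0,6,0,0,0]]]'
cat >> h.py <<'E'
import pickle
def snap(n):
    c=cap('wrist',n+'.png'); pickle.dump(c,open(n+'.pkl','wb')); s=ctrl.sense(); print(n,s['time_s'],s['eef_pos'].round(1))
E
python3 -c "from h import *; snap('v0')"
python3 -m creep '[[[0,0.3,0,0,0,0],[0,1.1,0,0,0,0],[0,2.2,0,0,0,0],[0,3.2,0,0,0,0],[0,3.8,0,0,0,0],[0,4,0,0,0,0],[0,4,0,0,0,0],[0,4,0,0,0,0],[0,4,0,0,0,0]]]'
python3 -c "from h import *; snap('vp')"
python3 - <<'E'
from h import *
o=[]
for n in('v0','vp'):
    im=cv2.imread(f'pics/{n}.png'); o.append(cv2.resize(im,(400,300)))
    hv=cv2.cvtColor(im,cv2.COLOR_BGR2HSV); m=((hv[:,:,0]>=13)&(hv[:,:,0]<=18)&(hv[:,:,1]>60)&(hv[:,:,1]<128)).astype('uint8')*255
    m=cv2.morphologyEx(m,cv2.MORPH_OPEN,np.ones((3,3))); o.append(cv2.resize(cv2.merge([m]*3),(400,300)))
cv2.imwrite('pics/vv.png',np.vstack([np.hstack(o[:2]),np.hstack(o[2:])]))
E
```

```text
time_s: 22.98
eef_pos: [567.6, -178.2, 297.2]
ee_rot: [-0.001, 0.009, 1.0, 0.0]
force: [0.4, -0.6, 0.2]
grip_width: 0.585
grip_force: 0.0
v0 23.0333 [ 567.7 -178.3  297.3]
time_s: 23.78
eef_pos: [568.1, -79.3, 298.0]
ee_rot: [-0.0, 0.01, 1.0, -0.0]
force: [-0.3, 0.4, -0.2]
grip_width: 0.584
grip_force: 0.0
vp 23.8333 [568.1 -79.4 298. ]
```

View pics/vv.png

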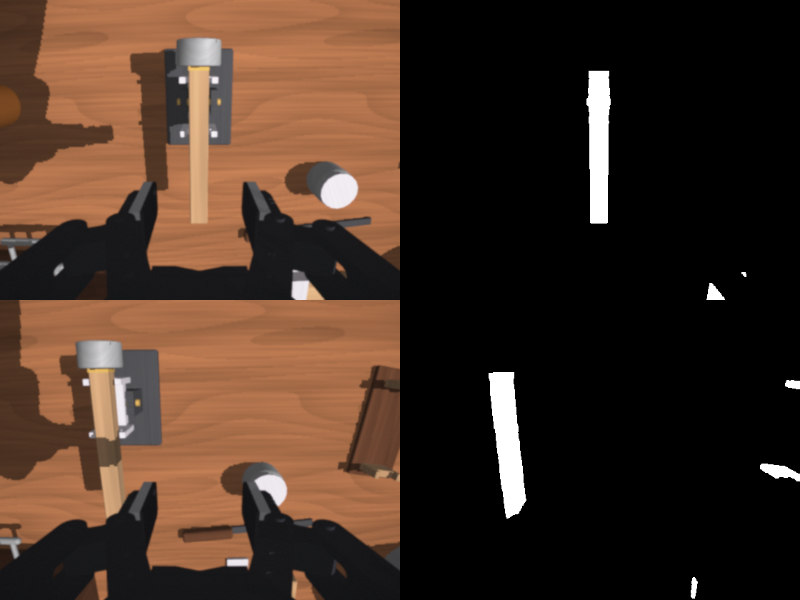

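Masks are clean: the handle runs vertically in the overhead view and is slightly slanted in the offset view. I'll triangulate the axis direction from the two mid-lines.

```bash
cat > tilt.py <<'E'
from h import *
def plane(n,r0,r1):
    c=pickle.load(open(n+'.pkl','rb')); hv=cv2.cvtColor(c['image'],cv2.COLOR_RGB2HSV)
    m=((hv[:,:,0]>=13)&(hv[:,:,0]<=18)&(hv[:,:,1]>60)&(hv[:,:,1]<128)).astype('uint8')
    m=cv2.morphologyEx(m,cv2.MORPH_OPEN,np.ones((3,3)))
    k,lab,st,_=cv2.connectedComponentsWithStats(m); m=lab==1+np.argmax(st[1:,4])
    ys=np.where(m.any(1))[0]; print(n,'rows',ys.min(),ys.max())
    N=[]
    for side in(0,1,2):
        D=[]
        for y in range(r0,r1):
            x=np.where(m[y])[0]; D.append(ray(c,[x.min(),x.max(),(x.min()+x.max())/2][side],y)[1])
        D=np.array(D); D/=np.linalg.norm(D,axis=1)[:,None]
        # two-pass fit: drop outlier rows
        for _ in range(4):
            n_=np.linalg.svd(D)[2][2]; e=abs(D@n_); D=D[e<=max(2.5*np.median(e),1e-4)]
        N.append(n_)
    return N
def tilt(a,ra,b,rb):
    A,B=plane(a,*ra),plane(b,*rb)
    d=np.cross(A[2],B[2]); d/=np.linalg.norm(d); d*=np.sign(d[0])
    print('dir',d.round(4),'tilt (+ lowers +x)',-np.arctan2(d[2],d[0]),'yaw deg',np.degrees(np.arctan2(d[1],d[0])))
E
python3 - <<'E'
from tilt import *
tilt('v0',(112,300),'vp',(112,265))
E
```

```text
v0 rows 99 312
vp rows 101 305
dir [ 0.9993 -0.0185 -0.0327] tilt (+ lowers +x) 0.032759933706980285 yaw deg -1.0607904757129873
```

```bash
python3 -m creep '[[[0,-0.3,0,0,0,0],[0,-1.1,0,0,0,0],[0,-2.4,0,0,0,0],[0,-3.8,0,0,0,0],[0,-5.2,0,0,0,0],[0,-6.4,0,0,0,0],[0,-7.4,0,0,0,0],[0,-7.9,0,0,0,0],[0,-8,0,0,0,0],[0,-8,0,0,0,0],[0,-8,0,0,0,0],[0,-8,0,0,0,0]]]'
python3 - <<'E'
from tilt import *
snap('vm')
tilt('v0',(112,300),'vm',(112,265)); tilt('vp',(112,265),'vm',(112,265))
E
```

```text
time_s: 24.83
eef_pos: [568.3, -276.9, 298.4]
ee_rot: [0.0, 0.008, 1.0, 0.0]
force: [-0.2, -0.4, -1.3]
grip_width: 0.579
grip_force: 0.0
vm 24.8833 [ 568.3 -277.   298.4]
v0 rows 99 312
vm rows 95 303
dir [ 0.9993 -0.0185 -0.0339] tilt (+ lowers +x) 0.03391516495373388 yaw deg -1.0609065548380736
vp rows 101 305
vm rows 95 303
dir [ 0.9993 -0.0187 -0.0333] tilt (+ lowers +x) 0.033336441064857496 yaw deg -1.073030719404552
```

```bash
python3 -c "
from rig import ctrl
print(ctrl.finish_job())"
```

```text
the job is handed in; nothing more can be done
None
```

I handed in the job at about 25 s of the 64 s limit: the mallet lies in both forks with the fingers clear, and the saddle, read from the handle's slope in wrist-camera views, is about 0.033 rad from level (limit 0.08); the hand-in returned no verdict.

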